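Load the long nib carrier onto its presence switch

ROBOT

A 7-joint arm with a two-finger parallel gripper is mounted at the origin on a cart in front of the work surface, level with it; the furniture and walls round the work are solid. World frame = base frame: x ahead of the robot, y to its left, z up, the work surface at z = 0. Lengths are in m, angles in rad, forces in N, time in s.
With the tool pointing down it reaches from about 0.35 to 0.9 m from the base axis. Payload 8.1 kg.
Tool frame: the origin (TCP) lies between the finger pads; the fingertips stand 8 mm ahead of it and the grasp point (between the pads) lies 11 mm behind it (arm.tcp_to_tips is the distance from the TCP to the fingertips, in m); z points along the fingers, x is the direction in which the jaws open and shut, and the axes are right-handed (so a half turn about z gives the same grasp; the last joint's range is limited). The gripper opens to 92 mm and grips with 3 to 60 N. Pads are 19 mm wide; open, the fingers measure 130 mm over their backs; the gripper's body (75 mm by 190 mm) begins 47 mm behind the grasp point.
Start: joints at [-1.238, 0.434, 0.025, 1.573, -0.012, 1.134, -0.075], TCP at [0.264, 0.567, 0.235] pointing down, gripper open.
Joint ranges: [-2.62, 2.62], [-0.44, 2.09], [-1.27, 1.32], [0.08, 2.57], [-1.32, 4.46], [0.12, 2], [-2.74, 2.74]. Speed limits (rad/s): [2.22, 2.22, 3.01, 3.01, 3.14, 3.14, 3.14].

INTERFACE

Orientations are given as a rotation vector (axis times angle).
In Python, from cell import arm, eyes gives the robot as it stands.
- The arm moves only by the tool play_rows, never from a script. Its argument "rows" is a list of rows, each a list of 3 entries, a list of its own where there are three numbers: the shift along the tool's x, y, z each as a share of 50 cm, from -1 to 1, then the turn, a rotation vector about the tool's x, y, z each as a share of 60 degrees, from -1 to 1, then the opening, from -1 (shut) to 1 (fully open), so that 0 is half open. In form: [[[dx, dy, dz], [ax, ay, az], grip], ...]. A call has 1 to 10 rows; each row is the pose to reach, as a shift and turn from the pose commanded when the call began, along the tool's axes at that moment; what a row does not reach only later rows make up. A row lasts 1/10 s, in which the tool goes at most 50 mm and 8.59 degrees, less where a joint would pass 70% of its speed; a pose out of reach is approached as far as the arm can. A call with a number of a shift or a turn outside -1 to 1 is refused whole. A call with a gripper value outside its range is refused whole. The fingers move at their own pace and stop on an object; "newtons" is the grip in N (left out, the last holds). Time passes only in rows, so rows that repeat a pose let the fingers close. It gives the time, the measured TCP pose, the force and the opening at its end, in the units of the state.
- arm.observe(): the state, without advancing time (a new reading comes with each control period).
- eyes.get_image(name): name is "scene" or "top"; returns (picture, depth): 384x512x3 uint8, red, green, blue; 384x512 float32, m along the optical axis (not along the pixel's ray), 0 where there is no reading.
- eyes.get_calibration(name): a dict with "intrinsics" (3x3 intrinsics, pixels), "k1" (the pictures are not rectified: a ray, as slopes to the right and down, at radius r is drawn at 1 + k1 r^2 times it, then the intrinsics apply), "R" (3x3) and "t" (3): a world point X has camera coordinates R X + t. Camera axes: x right, y down, z forward; pixel columns grow to the right and rows downward; lengths in m; the calibration is good to about 2 mm. A picture is of the moment at which its call begins. get_calibration takes no time and is no camera call.
- arm.sign_off(): hands the job in, once; it reports no verdict.
The state is a dict: "clock": time; "joints": joint angles; "dq": joint speeds; "joint_efforts": joint torques, N m; "position": TCP position; "ee_rot": TCP orientation; "force": force on the tool from outside, world axes, zero at the start; "ft_torque": the same for the moment, N m; "width": opening from 0.0 (shut) to 1.0 (fully open).
Only numpy, scipy, OpenCV 4.12 (cv2) and the standard library are available. Lean on these libraries where they do the work, as an engineer would, in place of code of your own. Each camera call takes 0.05 s, during which the arm holds its last target.

TASK

Of the two aluminium nib carriers with black handle bars, take the long one by its bar and lower it lengthwise into the loading dock, between the guides, so that it lies flat on the dock's two rails and its end holds the limit-switch lever down. Set it down with the gripper rather than dropping it, then let go and move clear. Leave the short carrier where it is.

Things in the scene. Friction and masses are not known exactly. Their poses are not given: they have to be found in the camera images.
- long_carrier: The long nib carrier: open aluminium tray 120 mm long (its x) by 70 mm wide (its y), walls 12 mm high, with twelve white nibs in two rows (up to 19 mm high) and a handle bar over its middle. About 0.22 kg. Origin at the centre of its underside; z up. It is the same either way round. Loose on the table.
- long_carrier_grip (a point): Centre of the long carrier's handle bar, 42 mm above its underside, over its centre. The black bar is 52 mm long (x, along the carrier), 12 mm wide (y), 18 mm high (33 to 51 mm above the underside), on two posts 40 mm apart. Grip it across y from above; below the bar's sides it is free down to the nibs. Axes as the carrier's.
- short_carrier_grip (a point): Centre of the handle bar of the short carrier, a bystander: same build and bar, but the tray is only 76 mm long with six nibs. Too short for the dock. Axes as for the long one. A hand press 365 mm tall stands behind the left carrier place: come in from the front.
- dock_seat (a point): Middle of the dock's seat, on top of its two aluminium rails, 22 mm above the table. Dock: fixed dark steel plate 164 (x) x 112 mm; the carrier rests on the rails, its length along x, either way round. Flared side guides and end stops rise to 39 mm above the table and leave the long carrier 11 mm of play at each side, 12 mm at each end. z up.
- switch_lever (a joint): Hinged steel lever of the black limit switch between the rails, 43 mm long, roller at its tip; hinged at the dock's middle, pointing to the dock's -x end. 0 rad: free, roller top 13 mm above the rails, 43 mm from the middle. Grows as pressed down; about 0.3 rad under a carrier lying flat. Light spring, under 0.6 N: the carrier's weight holds it down.

How it is judged:
By the outcome, as a careful person would: the job done as asked, in the order asked, and still so for the second after the job is handed in, with the robot touching nothing.
It also fails if it takes over 38 s, if anything falls off the work surface, if the arm or the gripper's body presses on something with over 40 N, if the wrist force passes 120 N, or if a joint passes its speed limit or range.

## Working session

There is one attempt and no reset: what is moved stays moved. The work goes in short steps, Python scripts to look and compute and a tool call to move; the robot and the scene stay as the last step left them, time stands still between calls to the robot, and variables do not carry over. Pictures are saved under pics/ and viewed, and the job is handed in when it is done.

Besides the shell and the picture viewer there is one more tool, called after "Request:" as a command line: name --argument value ..., lists and objects as JSON in quotes. play_rows: Moves the arm, as the interface text tells. Its arguments: {"type":"object","properties":{"rows":{"type":"array","items":{"type":"array"}},"newtons":{"type":"number"}},"required":["rows"]}

```bash
mkdir -p pics; ls; cat > h.py <<'E'
import numpy as np, cv2
from cell import arm, eyes
E
python3 - <<'E'
from h import *
for n in ("scene","top"):
    im,d=eyes.get_image(n); cv2.imwrite(f"pics/{n}0.png",im[...,::-1]); np.savez(f"{n}0.npz",im=im,d=d)
    print(n,eyes.get_calibration(n))
print(arm.observe())
E
```

```text
pics
scene {'intrinsics': array([[499.86239527,   0.        , 253.26324217],
       [  0.        , 499.86239527, 193.090425  ],
       [  0.        ,   0.        ,   1.        ]]), 'k1': -0.1702437418950072, 'R': array([[ 0.82575656, -0.56395682, -0.00887721],
       [-0.37099521, -0.53122884, -0.76168135],
       [ 0.42483956,  0.63225677, -0.64789098]]), 't': array([-0.35787057,  0.23128989,  0.80844745])}
top {'intrinsics': array([[374.86542851,   0.        , 256.49910808],
       [  0.        , 374.86542851, 188.06755555],
       [  0.        ,   0.        ,   1.        ]]), 'k1': -0.06107071473578865, 'R': array([[ 0.01644497, -0.99966373,  0.02004963],
       [-0.99362773, -0.01857535, -0.11117053],
       [ 0.11150558, -0.01809367, -0.99359908]]), 't': array([0.01434474, 0.45782375, 0.85123945])}
{'clock': 0.1, 'joints': array([-1.2376116 ,  0.43514366,  0.02496595,  1.5739802 , -0.01162675,
        1.13403064, -0.0751339 ]), 'dq': array([-1.01881625e-03, -2.56513796e-03, -5.57643203e-04, -2.32083068e-03,
        3.37208738e-04,  8.26174365e-05, -9.65295717e-04]), 'joint_efforts': array([ 2.44996394e-03, -6.69129968e+01,  9.87482294e-01, -3.15143716e+01,
       -6.05719979e-02,  3.75005160e-02,  7.93680965e-05]), 'position': array([0.26367263, 0.56616577, 0.23403937]), 'ee_rot': array([ 2.64850781e+00,  1.68810511e+00, -1.78580369e-03]), 'force': array([0.31557765, 1.11907594, 0.65105165]), 'ft_torque': array([0.00945367, 0.05893184, 0.01599281]), 'width': 0.9987329262585545}
```

View pics/scene0.png

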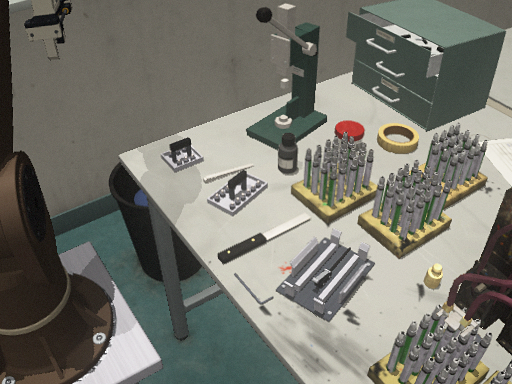

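View pics/top0.png

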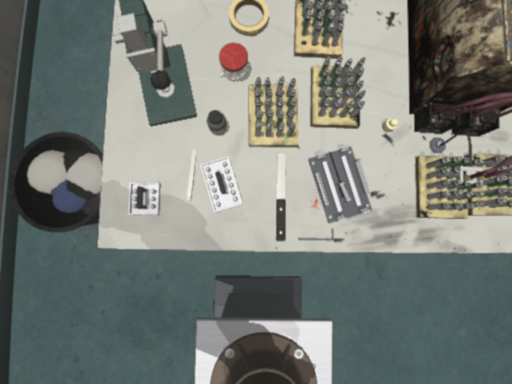

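```bash
python3 - <<'E'
import cv2,numpy as np
a=cv2.imread("pics/top0.png"); b=cv2.imread("pics/scene0.png")
t=cv2.resize(a[140:230,190:380],None,fx=4,fy=4,interpolation=cv2.INTER_CUBIC)
cv2.imwrite("pics/topc.png",t)
cv2.imwrite("pics/scc.png",cv2.resize(b[160:325,195:390],None,fx=3.6,fy=3.6,interpolation=cv2.INTER_CUBIC))
E
```

```text
(no output)
```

View pics/topc.png

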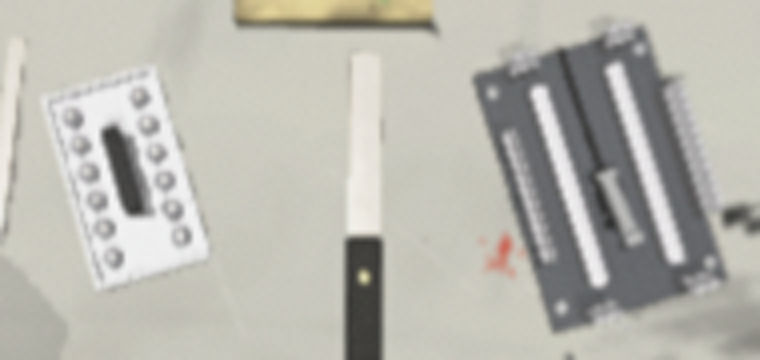

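View pics/scc.png

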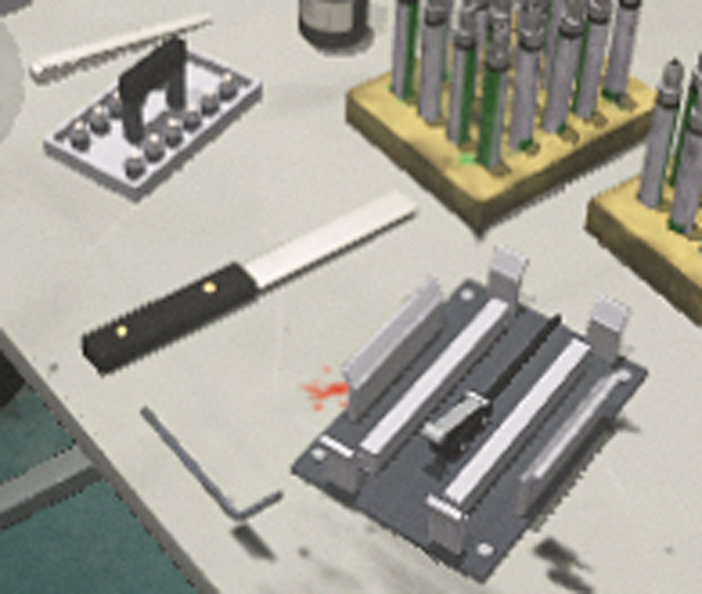

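```bash
cat >> h.py <<'E'
def cast(n,uv,z):
    c=eyes.get_calibration(n);K=c["intrinsics"];uv=np.atleast_2d(np.float64(uv))
    p=cv2.undistortPoints(uv.reshape(-1,1,2),K,np.array([c["k1"],0,0,0,0.])).reshape(-1,2)
    r=np.c_[p,np.ones(len(p))]@c["R"]; o=-c["R"].T@c["t"]
    s=(z-o[2])/r[:,2]; return o+s[:,None]*r
def proj(n,X):
    c=eyes.get_calibration(n)
    return cv2.projectPoints(np.float64(X).reshape(-1,1,3),cv2.Rodrigues(c["R"])[0],c["t"],c["intrinsics"],np.array([c["k1"],0,0,0,0.]))[0].reshape(-1,2)
def blobs(n,mask,box,z,amin=30):
    u0,v0,u1,v1=box; m=np.zeros(mask.shape,np.uint8); m[v0:v1,u0:u1]=mask[v0:v1,u0:u1]*255
    cs,_=cv2.findContours(m,cv2.RETR_EXTERNAL,cv2.CHAIN_APPROX_NONE)
    for c in cs:
        if cv2.contourArea(c)<amin: continue
        X=cast(n,c[:,0],z)
        (cx,cy),(w,h),a=cv2.minAreaRect(np.float32(X[:,:2]*1000))
        mm=cv2.moments(c); uv=(mm['m10']/mm['m00'],mm['m01']/mm['m00'])
        print(n,"px",np.round(uv,1),"rect mm",np.round((cx,cy,w,h,a),1),"centroid",np.round(cast(n,uv,z)[0]*1000,1))
E
python3 - <<'E'
from h import *
f=np.load("top0.npz");im=f["im"];d=f["d"];hsv=cv2.cvtColor(im,cv2.COLOR_RGB2HSV);V=hsv[...,2];S=hsv[...,1]
for r in (150,160,170,180): print(V[r,195:245:2])
print("sat",S[170,195:245:2])
print("dock",V[180,305:375:2])
print("depth",np.round(d[180,305:375:4],3), np.round(d[184,200:240:3],3))
print("bar");blobs("top",V<80,(205,165,240,205),.051,10)
print("tray");blobs("top",V>215,(198,150,245,215),.012,10)
print("rails");blobs("top",V>190,(320,155,365,215),.022,10)
print("plate");blobs("top",(V<130),(300,140,376,225),.005,100)
E
```

```text
[219 199 205 206 207 206 206 206 206 206 205 205 206 206 206 205 202 196
 196 194 191 192 195 203 202]
[185 204 206 205 206 203 205 208 212 218 207 208 188 206 228 228 239 219
 198 201 200 204 206 206 207]
[186 206 206 216 202 220 169 135 228 239 236 205 205 232 235 198 196 178
 229 205 206 205 205 206 204]
[204 204 206 205 203 226 231 234 206 218 240 143  70  65 122 231 217 165
 231 239 223 204 204 203 204]
sat [15 16 16 12  1  1  3  4  1  0  0  1  4  0  0  4  7  1  0 12 16 15 15 15
 15]
dock [199 199 201 201 193 110 129 171 137 108 107 127 233 225 129 109 102  66
  98 106 111  96 192 230 173 108 106  91 118 173 173 202 203 204 204]
depth [0.907 0.909 0.908 0.897 0.903 0.9   0.886 0.904 0.903 0.903 0.907 0.89
 0.887 0.904 0.882 0.87  0.909 0.91 ] [0.904 0.902 0.887 0.9   0.888 0.9   0.853 0.852 0.899 0.901 0.884 0.898
 0.891 0.903]
bar
top px [220.4 182.2] rect mm [466.6 105.   47.9   8.3  18.5] centroid [466.6 105.   51. ]
tray
top px [222.9 185.6] rect mm [467.9 107.7 119.3  70.7  17.9] centroid [463.3 102.1  12. ]
rails
top px [321.2 210.3] rect mm [ 413.6 -131.     7.1   28.2   89.9] centroid [ 408.3 -130.2   22. ]
top px [331.9 186.2] rect mm [ 466.7 -155.7  120.3    8.8   17.8] centroid [ 465.7 -155.9   22. ]
top px [351.  180.4] rect mm [ 480.9 -201.6  121.7    8.5   17.9] centroid [ 480.4 -201.8   22. ]
top px [361.6 160.7] rect mm [ 520.9 -222.9   21.9   43.7   89. ] centroid [ 528.4 -228.2   22. ]
plate
top px [338.8 184.2] rect mm [ 474.3 -179.1  162.9  112.8   17.8] centroid [ 472.8 -176.5    5. ]
```

```bash
python3 - <<'E'
from h import *
f=np.load("scene0.npz");im=f["im"];hsv=cv2.cvtColor(im,cv2.COLOR_RGB2HSV);V=hsv[...,2]
print("bar");blobs("scene",V<60,(222,165,252,200),.042,10)
print("rails");blobs("scene",V>200,(290,235,365,305),.022,20)
print("plate");blobs("scene",V<125,(270,225,380,322),.005,200)
def corners(c,yaw,L,W,z):
    R=np.array([[np.cos(yaw),-np.sin(yaw)],[np.sin(yaw),np.cos(yaw)]])
    P=np.array([[L,W],[L,-W],[-L,-W],[-L,W]])/2@R.T+c
    return np.c_[P,np.full(4,z)]
y=np.deg2rad(17.9)
for n in ("scene","top"):
    im=cv2.imread(f"pics/{n}0.png");big=cv2.resize(im,None,fx=4,fy=4,interpolation=cv2.INTER_CUBIC)
    for P,col in ((corners((.467,.106),y,.12,.07,.012),(0,0,255)),(corners((.467,.106),y,.052,.012,.051),(0,255,0)),
      (corners((.474,-.179),y,.164,.112,.005),(0,0,255)),(corners((.474,-.179),y,.12,.056,.022),(0,255,0))):
        cv2.polylines(big,[np.int32(np.round(proj(n,P)*4+2))],True,col,1)
    b=(780,640,780+780,640+660) if n=="scene" else (760,560,1520,920)
    cv2.imwrite(f"pics/chk_{n}.png",big[b[1]:b[1]+600,b[0]:b[2]])
E
```

```text
bar
scene px [236.3 180. ] rect mm [465.1 105.5  63.3  20.8  19.8] centroid [462.  104.1  42. ]
rails
scene px [358.7 296.9] rect mm [ 478.7 -259.    56.    23.    18.6] centroid [ 473.8 -257.5   22. ]
scene px [338.2 276.3] rect mm [ 478.2 -202.1  121.2    8.9   17.6] centroid [ 475.4 -202.9   22. ]
scene px [314.9 264.2] rect mm [ 463.4 -156.1  122.8    8.4   17.7] centroid [ 460.1 -157.2   22. ]
scene px [352.5 241. ] rect mm [ 551.8 -158.7   44.1   47.7   54.7] centroid [ 555.  -153.5   22. ]
scene px [300.5 243.3] rect mm [ 479.4 -119.6   63.6   76.8   54.9] centroid [ 471.1 -101.5   22. ]
plate
scene px [326.7 278.1] rect mm [ 475.9 -180.1  180.1  119.9   16. ] centroid [ 466.9 -184.2    5. ]
```

View pics/chk_scene.png

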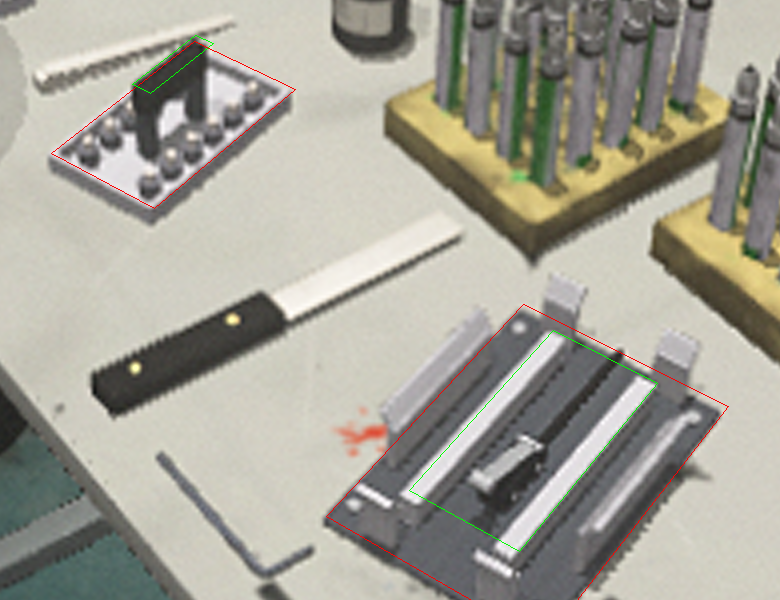

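View pics/chk_top.png

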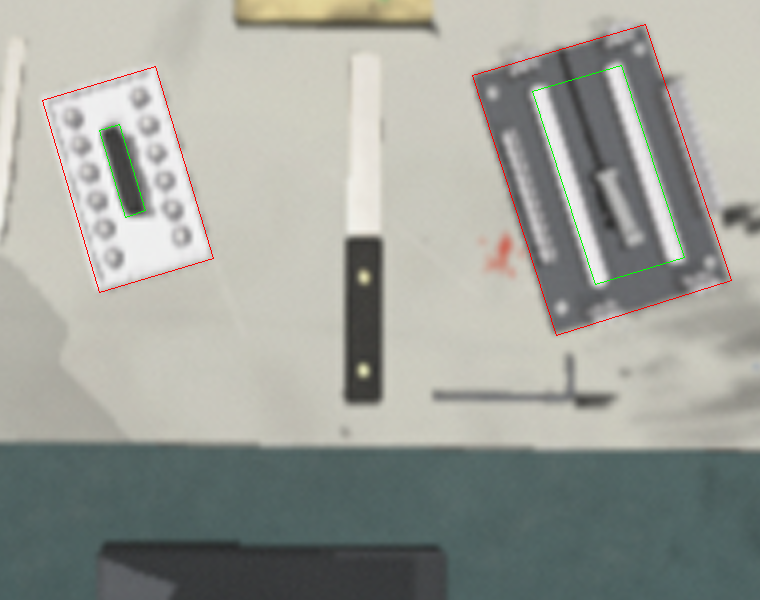

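```bash
python3 - <<'E'
from h import *
for n in ("top","scene"):
    d=np.load(n+"0.npz")["d"];c=eyes.get_calibration(n)
    v,u=np.nonzero(d>0);p=cv2.undistortPoints(np.float64(np.c_[u,v]).reshape(-1,1,2),c["intrinsics"],np.array([c["k1"],0,0,0,0.])).reshape(-1,2)
    X=(np.c_[p,np.ones(len(p))]*d[v,u][:,None]-c["t"])@c["R"]
    for y0 in np.arange(-.35,.4,.05):
        m=(X[:,1]>=y0)&(X[:,1]<y0+.05)&(X[:,0]>.3)&(X[:,0]<.8)
        o=[]
        for z in (.04,.08,.15):
            q=X[m&(X[:,2]>z)]
            o.append(np.round(np.sort(q[:,0])[2],3) if len(q)>3 else None)
        print(n,round(y0,2),"min x above .04/.08/.15",o, "zmax x<.65",np.round(X[m&(X[:,0]<.65),2].max(),3))
from scipy.spatial.transform import Rotation as Rn
s=arm.observe();print(Rn.from_rotvec(s["ee_rot"]).as_matrix().round(3))
E
```

```text
top -0.35 min x above .04/.08/.15 [np.float64(0.615), np.float64(0.651), np.float64(0.668)] zmax x<.65 0.086
top -0.3 min x above .04/.08/.15 [np.float64(0.615), None, None] zmax x<.65 0.046
top -0.25 min x above .04/.08/.15 [np.float64(0.47), np.float64(0.633), None] zmax x<.65 0.122
top -0.2 min x above .04/.08/.15 [np.float64(0.393), np.float64(0.632), None] zmax x<.65 0.123
top -0.15 min x above .04/.08/.15 [np.float64(0.445), np.float64(0.635), None] zmax x<.65 0.123
top -0.1 min x above .04/.08/.15 [np.float64(0.58), np.float64(0.58), None] zmax x<.65 0.122
top -0.05 min x above .04/.08/.15 [np.float64(0.578), np.float64(0.578), None] zmax x<.65 0.124
top -0.0 min x above .04/.08/.15 [np.float64(0.579), np.float64(0.579), None] zmax x<.65 0.123
top 0.05 min x above .04/.08/.15 [np.float64(0.444), None, None] zmax x<.65 0.064
top 0.1 min x above .04/.08/.15 [np.float64(0.444), np.float64(0.596), None] zmax x<.65 0.091
top 0.15 min x above .04/.08/.15 [np.float64(0.57), np.float64(0.57), np.float64(0.57)] zmax x<.65 0.365
top 0.2 min x above .04/.08/.15 [np.float64(0.663), np.flo
[... 1108 characters left out ...]
e .04/.08/.15 [np.float64(0.44), None, None] zmax x<.65 0.066
scene 0.1 min x above .04/.08/.15 [np.float64(0.441), np.float64(0.594), None] zmax x<.65 0.092
scene 0.15 min x above .04/.08/.15 [np.float64(0.567), np.float64(0.567), np.float64(0.567)] zmax x<.65 0.364
scene 0.2 min x above .04/.08/.15 [np.float64(0.664), np.float64(0.664), np.float64(0.664)] zmax x<.65 0.026
scene 0.25 min x above .04/.08/.15 [np.float64(0.401), np.float64(0.661), np.float64(0.661)] zmax x<.65 0.053
scene 0.3 min x above .04/.08/.15 [None, None, None] zmax x<.65 0.019
scene 0.35 min x above .04/.08/.15 [None, None, None] zmax x<.65 0.003
[[ 0.422  0.906 -0.001]
 [ 0.906 -0.422 -0.001]
 [-0.001  0.    -1.   ]]
```

```bash
cat >> h.py <<'E'
from scipy.spatial.transform import Rotation as Rn
def rel(P,yawx):
    s=arm.observe();R=Rn.from_rotvec(s["ee_rot"]);y=np.deg2rad(yawx)
    T=np.array([[np.cos(y),np.sin(y),0],[np.sin(y),-np.cos(y),0],[0,0,-1.]])
    print("pos",s["position"].round(4),"t",s["clock"],"force",s["force"].round(1),"w",s["width"].round(3),"q",s["joints"].round(2))
    print("shift share",((R.inv().apply(np.array(P)-s["position"]))/.5).round(4),"turn deg/60",((R.inv()*Rn.from_matrix(T)).as_rotvec(degrees=True)/60).round(4))
E
python3 -c "
from h import *
rel((.4665,.1055,.2),-72.1)"
```

```text
Traceback (most recent call last):
  File "h.py", line 24, in rel
    print("pos",s["position"].round(4),"t",s["clock"],"force",s["force"].round(1),"w",s["width"].round(3),"q",s["joints"].round(2))
                                                                                      ^^^^^^^^^^^^^^^^
AttributeError: 'float' object has no attribute 'round'
```

```bash
sed -i 's/s\["width"\].round(3)/round(s["width"],3)/' h.py
python3 -c "
from h import *
rel((.4665,.1055,.2),-72.1)"
```

```text
pos [0.2637 0.5662 0.234 ] t 0.1 force [0.3 1.1 0.7] w 0.999 q [-1.24  0.44  0.02  1.57 -0.01  1.13 -0.08]
shift share [-0.6638  0.7567  0.0691] turn deg/60 [1.7000e-03 5.0000e-04 2.2854e+00]
```

Request:
play_rows --rows '[[[-0.05,0.06,0],[0,0,0.1],1],[[-0.11,0.13,0],[0,0,0.23],1],[[-0.17,0.2,0],[0,0,0.36],1],[[-0.23,0.27,0],[0,0,0.49],1],[[-0.29,0.34,0],[0,0,0.62],1],[[-0.35,0.41,0],[0,0,0.75],1],[[-0.41,0.48,0.02],[0,0,0.85],1],[[-0.47,0.55,0.03],[0,0,0.93],1],[[-0.52,0.61,0.04],[0,0,1],1],[[-0.56,0.65,0.05],[0,0,1],1]]'

```text
clock: 1.1
position: [0.4411, 0.1727, 0.2095]
ee_rot: [3.138, 0.13, 0.0]
force: [-0.1, -0.2, -0.1]
width: 1.0
```

```bash
python3 -c "
from h import *
rel((.4665,.1055,.2),-72.1)"
```

```text
pos [0.4411 0.1727 0.2095] t 1.1 force [-0.1 -0.2 -0.1] w 1.0 q [-0.81  0.21  0.39  1.99 -0.1   0.96 -0.29]
shift share [0.0396 0.1382 0.0191] turn deg/60 [ 2.0000e-04 -5.0000e-04  1.2806e+00]
```

Request:
play_rows --rows '[[[0.01,0.04,0.01],[0,0,0.12],1],[[0.03,0.09,0.02],[0,0,0.25],1],[[0.04,0.13,0.02],[0,0,0.38],1],[[0.04,0.138,0.02],[0,0,0.51],1],[[0.04,0.138,0.02],[0,0,0.64],1],[[0.04,0.138,0.02],[0,0,0.77],1],[[0.04,0.138,0.02],[0,0,0.89],1],[[0.04,0.138,0.02],[0,0,1],1]]'

```text
clock: 1.9
position: [0.466, 0.1085, 0.1995]
ee_rot: [2.783, -1.457, -0.001]
force: [0.2, 0.5, 0.9]
width: 1.0
```

```bash
python3 -c "
from h import *
rel((.4665,.1055,.2),-72.1)"
```

```text
pos [0.466  0.1085 0.1995] t 1.9 force [0.2 0.5 0.9] w 1.0 q [-0.85  0.25  0.63  2.   -0.18  0.94 -1.09]
shift share [ 0.0056  0.0025 -0.0009] turn deg/60 [5.000e-04 1.000e-04 2.805e-01]
```

Request:
play_rows --rows '[[[0.003,0.0015,0.04],[0,0,0.1],0.6],[[0.0056,0.0025,0.1],[0,0,0.2],0.4],[[0.0056,0.0025,0.15],[0,0,0.2805],0.4],[[0.0056,0.0025,0.19],[0,0,0.2805],0.4],[[0.0056,0.0025,0.2],[0,0,0.2805],0.4],[[0.0056,0.0025,0.2],[0,0,0.2805],0.4]]'

```text
clock: 2.5
position: [0.4663, 0.1053, 0.0993]
ee_rot: [2.544, -1.841, -0.001]
force: [-0.2, 0.1, 0.9]
width: 0.702
```

```bash
python3 - <<'E'
from h import *
rel((.4665,.1055,.035),-72.1)
im,d=eyes.get_image("scene")
cv2.imwrite("pics/s1.png",cv2.resize(im[100:290,130:350,::-1],None,fx=3,fy=3))
E
```

```text
pos [0.4663 0.1053 0.0993] t 2.5 force [-0.2  0.1  0.9] w 0.702 q [-0.8   0.42  0.61  2.11 -0.36  0.71 -1.2 ]
shift share [-0.0003 -0.0006  0.1287] turn deg/60 [ 0.0016 -0.0003  0.0051]
```

View pics/s1.png

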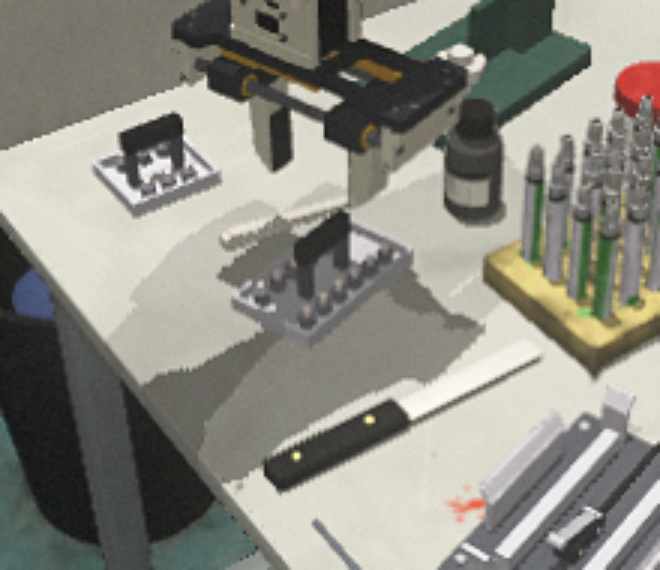

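The picture shows the open jaws straddling the long carrier's bar (crop px ~(320,240)), aligned across it, and clear of the bottle at (475,160). Descending and gripping.

Request:
play_rows --rows '[[[0,0,0.04],[0,0,0.005],0.4],[[0,0,0.08],[0,0,0.005],0.4],[[0,0,0.11],[0,0,0.005],0.4],[[0,0,0.128],[0,0,0.005],0.4],[[0,0,0.128],[0,0,0.005],0.4]]'

```text
clock: 3.05
position: [0.4669, 0.1056, 0.0357]
ee_rot: [2.54, -1.849, -0.0]
force: [0.7, -0.5, 0.2]
width: 0.701
```

Request:
play_rows --rows '[[[0,0,0],[0,0,0],0],[[0,0,0],[0,0,0],-0.5],[[0,0,0],[0,0,0],-1],[[0,0,0],[0,0,0],-1],[[0,0,0],[0,0,0],-1],[[0,0,0],[0,0,0],-1],[[0,0,0],[0,0,0],-1],[[0,0,0],[0,0,0],-1]]' --newtons 30

```text
clock: 3.85
position: [0.4667, 0.1057, 0.0357]
ee_rot: [-2.54, 1.849, 0.0]
force: [-0.5, -0.1, 0.9]
width: 0.127
```

Request:
play_rows --rows '[[[0,0,-0.01],[0,0,0],-1],[[0,0,-0.03],[0,0,0],-1],[[0,0,-0.06],[0,0,0],-1],[[0,0,-0.1],[0,0,0],-1],[[0,0,-0.14],[0,0,0],-1],[[0,0,-0.17],[0,0,0],-1],[[0,0,-0.19],[0,0,0],-1],[[0,0,-0.2],[0,0,0],-1],[[0,0,-0.2],[0,0,0],-1]]'

```text
clock: 4.75
position: [0.467, 0.1057, 0.1362]
ee_rot: [-2.539, 1.848, -0.0]
force: [0.1, 0.5, -2.2]
width: 0.128
```

```bash
python3 - <<'E'
from h import *
rel((.4725,-.179,.136),-72.2)
im,d=eyes.get_image("scene")
cv2.imwrite("pics/s2.png",cv2.resize(im[100:290,130:350,::-1],None,fx=3,fy=3))
E
```

```text
pos [0.467  0.1057 0.1362] t 4.75 force [ 0.1  0.5 -2.2] w 0.128 q [-0.84  0.36  0.66  2.08 -0.31  0.8  -1.26]
shift share [5.452e-01 1.645e-01 1.000e-04] turn deg/60 [-0.0008  0.0003  0.0017]
```

View pics/s2.png

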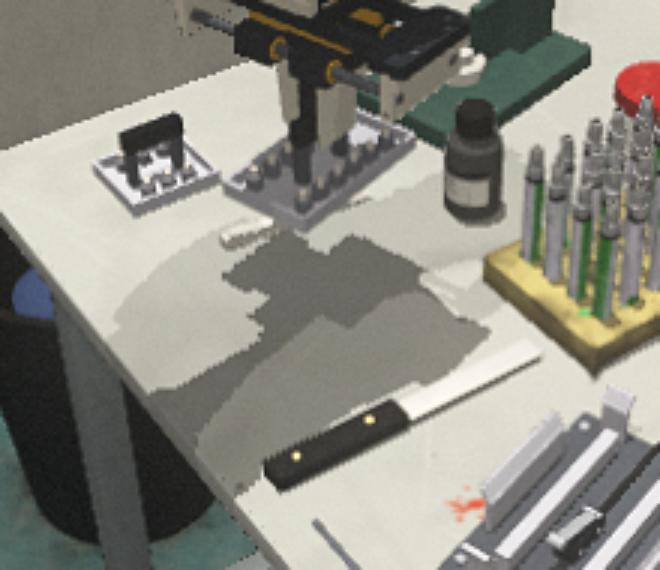

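Carrier is lifted level (crop px ~(320,170)); force −2.2 N matches its weight. Moving over the dock.

Request:
play_rows --rows '[[[0.03,0.009,0],[0,0,0],-1],[[0.08,0.024,0],[0,0,0],-1],[[0.14,0.042,0],[0,0,0],-1],[[0.21,0.063,0],[0,0,0],-1],[[0.28,0.084,0],[0,0,0],-1],[[0.35,0.106,0],[0,0,0],-1],[[0.42,0.127,0],[0,0,0],-1],[[0.48,0.145,0],[0,0,0],-1],[[0.525,0.158,0],[0,0,0],-1],[[0.5452,0.1645,0],[0,0,0],-1]]'

```text
clock: 5.8
position: [0.4715, -0.1817, 0.1351]
ee_rot: [2.536, -1.852, -0.0]
force: [-0.3, -0.3, -2.9]
width: 0.133
```

Request:
play_rows --rows '[[[0,0,0.02],[0,0,0],-1],[[0,0,0.05],[0,0,0],-1],[[0,0,0.06],[0,0,0],-1],[[0,0,0.06],[0,0,0],-1]]'

```text
clock: 6.2
position: [0.4715, -0.1775, 0.1045]
ee_rot: [2.541, -1.846, -0.004]
force: [-0.5, 0.1, -2.1]
width: 0.127
```

```bash
python3 - <<'E'
from h import *
rel((.4725,-.179,.0575),-72.2)
im,d=eyes.get_image("scene")
cv2.imwrite("pics/s3.png",cv2.resize(im[170:340,230:430,::-1],None,fx=3.5,fy=3.5,interpolation=cv2.INTER_CUBIC))
im,d=eyes.get_image("top")
cv2.imwrite("pics/t3.png",cv2.resize(im[120:240,280:420,::-1],None,fx=5,fy=5,interpolation=cv2.INTER_CUBIC))
np.savez("top3.npz",im=im,d=d)
E
```

```text
pos [ 0.4715 -0.1775  0.1045] t 6.2 force [-0.5  0.1 -2.1] w 0.127 q [-0.22  0.45  0.64  2.05 -0.39  0.76 -0.6 ]
shift share [ 0.0036 -0.0011  0.0939] turn deg/60 [0.0021 0.0017 0.0031]
```

View pics/s3.png

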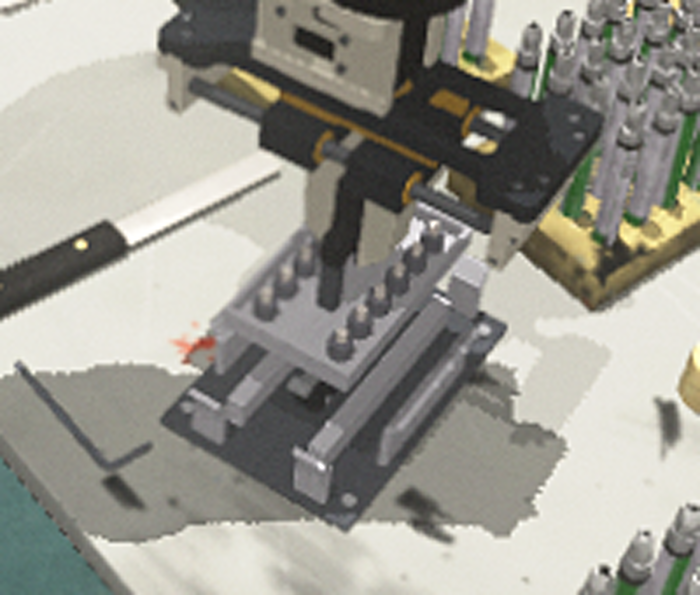

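View pics/t3.png

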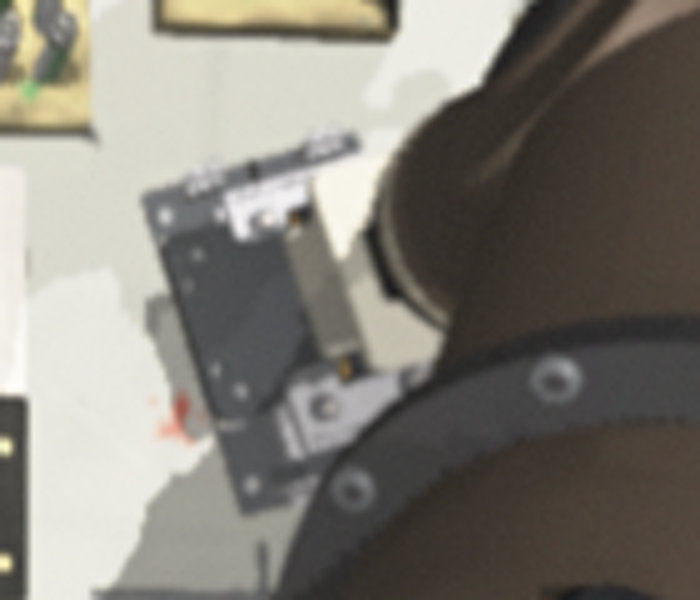

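```bash
python3 - <<'E'
from h import *
y=np.deg2rad(17.9);R=np.array([[np.cos(y),-np.sin(y)],[np.sin(y),np.cos(y)]])
P=np.array([[60,35],[60,-35],[-60,-35],[-60,35]])/1000@R.T+np.array([.4715,-.1775])
for z in (.069,.081): print(((proj("scene",np.c_[P,np.full(4,z)])-[230,170])*3.5).round())
E
```

```text
[[351. 184.]
 [470. 241.]
 [346. 390.]
 [221. 322.]]
[[353. 167.]
 [473. 225.]
 [348. 374.]
 [222. 305.]]
```

Request:
play_rows --rows '[[[0.0036,-0.001,0],[0.002,0.0017,0.003],-1],[[0.0036,-0.001,0.015],[0.002,0.0017,0.003],-1],[[0.0036,-0.001,0.035],[0.002,0.0017,0.003],-1],[[0.0036,-0.001,0.055],[0.002,0.0017,0.003],-1],[[0.0036,-0.001,0.07],[0.002,0.0017,0.003],-1],[[0.0036,-0.001,0.08],[0.002,0.0017,0.003],-1],[[0.0036,-0.001,0.086],[0.002,0.0017,0.003],-1],[[0.0036,-0.001,0.09],[0.002,0.0017,0.003],-1],[[0.0036,-0.001,0.09],[0.002,0.0017,0.003],-1]]'

```text
clock: 7.2
position: [0.4733, -0.1807, 0.0606]
ee_rot: [-2.536, 1.853, -0.004]
force: [0.7, 1.1, -1.9]
width: 0.125
```

```bash
python3 - <<'E'
from h import *
rel((.4725,-.179,.0575),-72.2)
im,d=eyes.get_image("scene")
cv2.imwrite("pics/s4.png",cv2.resize(im[200:340,250:410,::-1],None,fx=4,fy=4,interpolation=cv2.INTER_CUBIC))
E
```

```text
pos [ 0.4733 -0.1807  0.0606] t 7.2 force [ 0.7  1.1 -1.9] w 0.125 q [-0.16  0.52  0.58  2.08 -0.46  0.66 -0.54]
shift share [-0.0038  0.0005  0.0062] turn deg/60 [-0.0019 -0.0017 -0.0015]
```

View pics/s4.png

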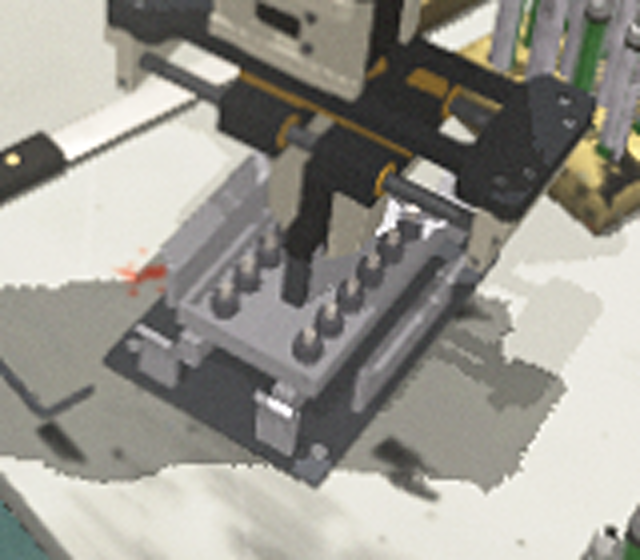

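The carrier is inside the guides and end stops (crop near corner ~(305,385)), about 3 mm above the rails. Lowering the rest.

Request:
play_rows --rows '[[[-0.002,0,0.002],[0,0,0],-1],[[-0.003,0,0.004],[0,0,0],-1],[[-0.003,0,0.006],[0,0,0],-1],[[-0.003,0,0.0075],[0,0,0],-1],[[-0.003,0,0.0075],[0,0,0],-1]]'

```text
clock: 7.75
position: [0.4731, -0.1791, 0.0577]
ee_rot: [-2.536, 1.852, -0.004]
force: [-2.0, 1.8, 12.2]
width: 0.128
```

Request:
play_rows --rows '[[[0,0,-0.001],[0,0,0],-1],[[0,0,-0.001],[0,0,0],-0.6],[[0,0,-0.001],[0,0,0],-0.3],[[0,0,-0.001],[0,0,0],0],[[0,0,-0.001],[0,0,0],0.2],[[0,0,-0.001],[0,0,0],0.2],[[0,0,-0.001],[0,0,0],0.2]]'

```text
clock: 8.45
position: [0.4729, -0.1793, 0.0574]
ee_rot: [-2.537, 1.852, -0.004]
force: [-1.0, -0.5, -0.3]
width: 0.576
```

```bash
python3 - <<'E'
from h import *
rel((.4725,-.179,.0575),-72.2)
im,d=eyes.get_image("scene")
cv2.imwrite("pics/s5.png",cv2.resize(im[200:340,250:410,::-1],None,fx=4,fy=4,interpolation=cv2.INTER_CUBIC))
E
```

```text
pos [ 0.4729 -0.1793  0.0574] t 8.45 force [-1.  -0.5 -0.3] w 0.576 q [-0.16  0.53  0.58  2.08 -0.47  0.65 -0.53]
shift share [-0.0008  0.0006 -0.0001] turn deg/60 [-0.002  -0.0017 -0.0014]
```

View pics/s5.png

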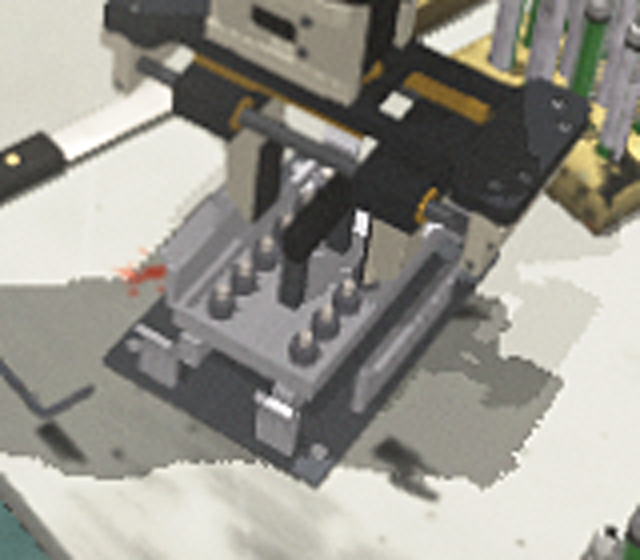

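Bar is released with both fingers clear of it. Rising and moving aside.

Request:
play_rows --rows '[[[0,0,-0.02],[0,0,0],0.2],[[0,0,-0.06],[0,0,0],0.2],[[0,0,-0.12],[0,0,0],0.2],[[0,0,-0.19],[0,0,0],0.2],[[0,0,-0.26],[0,0,0],0.2],[[0,0,-0.32],[0,0,0],0.2],[[0,0,-0.36],[0,0,0],0.2],[[0,0,-0.36],[0,0,0],0.2]]'

```text
clock: 9.3
position: [0.4737, -0.1799, 0.2407]
ee_rot: [-2.534, 1.851, -0.011]
force: [-0.2, 0.4, -0.2]
width: 0.599
```

Request:
play_rows --rows '[[[-0.04,-0.01,0],[0,0,0],0.2],[[-0.1,-0.03,0],[0,0,0],0.2],[[-0.17,-0.05,0],[0,0,0],0.2],[[-0.24,-0.07,0],[0,0,0],0.2],[[-0.31,-0.09,0],[0,0,0],0.2],[[-0.38,-0.11,0],[0,0,0],0.2],[[-0.45,-0.13,0],[0,0,0],0.2],[[-0.5,-0.15,0],[0,0,0],0.2],[[-0.52,-0.16,0],[0,0,0],0.2],[[-0.52,-0.16,0],[0,0,0],0.2]]'

```text
clock: 10.3
position: [0.4694, 0.0939, 0.2368]
ee_rot: [2.539, -1.85, 0.004]
force: [-0.2, 0.2, 0.2]
width: 0.599
```

```bash
python3 - <<'E'
from h import *
rel((.4725,-.179,.0575),-72.2)
im,d=eyes.get_image("scene")
cv2.imwrite("pics/s6.png",cv2.resize(im[200:340,250:410,::-1],None,fx=4,fy=4,interpolation=cv2.INTER_CUBIC))
im,d=eyes.get_image("top")
cv2.imwrite("pics/t6.png",cv2.resize(im[:,:,::-1],None,fx=1.5,fy=1.5,interpolation=cv2.INTER_CUBIC))
cv2.imwrite("pics/t6c.png",cv2.resize(im[130:240,280:400,::-1],None,fx=5,fy=5,interpolation=cv2.INTER_CUBIC))
V=im.max(2); blobs("top",V>215,(318,150,366,216),.034,10)
print(np.round(d[160:205:5,330:352:3],3))
E
```

```text
pos [0.4694 0.0939 0.2368] t 10.3 force [-0.2  0.2  0.2] w 0.599 q [-0.84  0.2   0.64  1.95 -0.14  1.03 -1.4 ]
shift share [0.5207 0.1618 0.3595] turn deg/60 [-0.0013 -0.002   0.0008]
top px [320.2 208.3] rect mm [ 421.  -127.5   14.    48.7   90. ] centroid [ 412.2 -125.6   34. ]
top px [322.8 193.9] rect mm [ 452.6 -129.8   63.3    3.6   17.3] centroid [ 445.7 -131.7   34. ]
top px [342.8 182.3] rect mm [ 473.7 -179.3  123.1   70.5   17.8] centroid [ 474. -179.   34.]
top px [361.2 161.2] rect mm [ 511.7 -218.    28.8   81.3   89. ] centroid [ 525.  -223.4   34. ]
top px [322.6 151.6] rect mm [ 542.7 -141.1   14.4   40.7    1.3] centroid [ 545.7 -131.7   34. ]
[[0.879 0.882 0.887 0.889 0.888 0.878 0.888 0.881]
 [0.877 0.887 0.887 0.886 0.891 0.889 0.888 0.885]
 [0.886 0.884 0.885 0.886 0.84  0.839 0.877 0.888]
 [0.876 0.875 0.886 0.874 0.842 0.836 0.84  0.868]
 [0.881 0.873 0.885 0.883 0.886 0.838 0.836 0.881]
 [0.883 0.883 0.884 0.881 0.883 0.843 0.835 0.836]
 [0.873 0.88  0.871 0.881 0.88  0.861 0.837 0.833]
 [0.898 0.879 0.87  0.864 0.878 0.879 0.882 0.878]
 [0.9   0.872 0.878 0.877 0.876 0.878 0.879 0.878]]
```

View pics/s6.png

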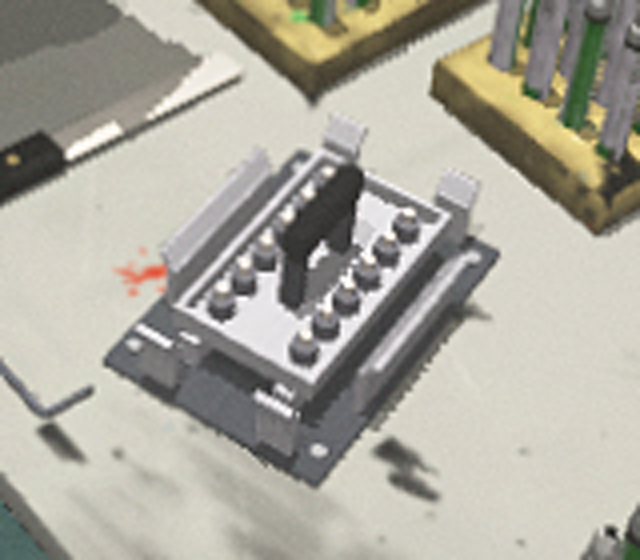

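View pics/t6c.png

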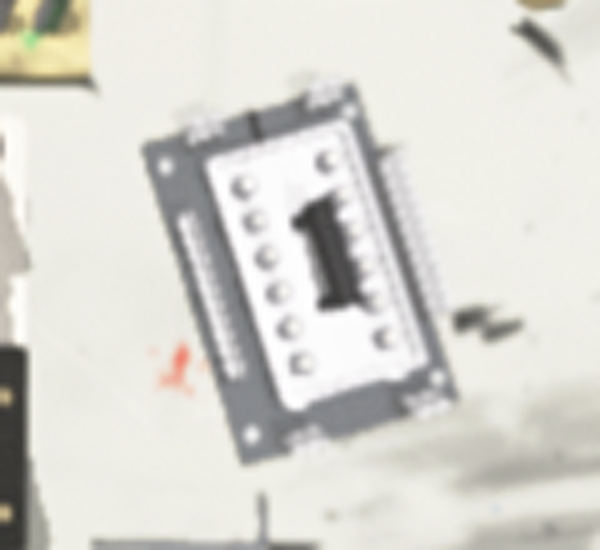

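View pics/t6.png

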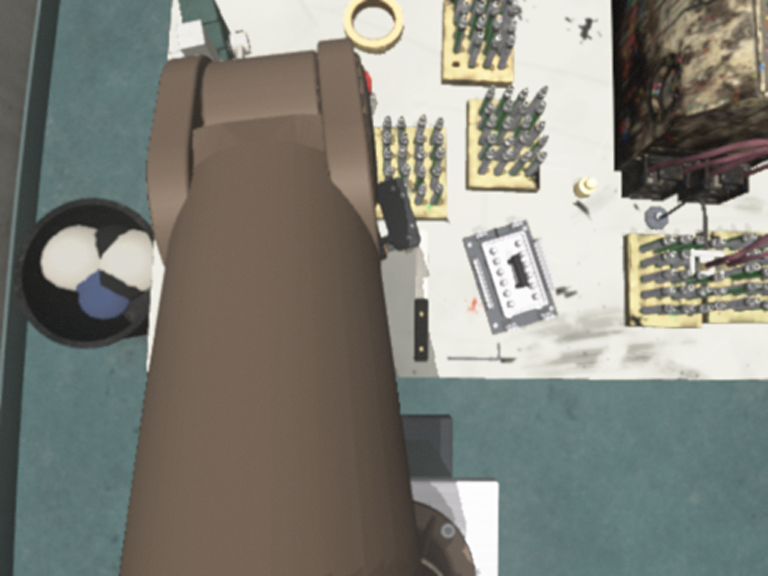

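```bash
python3 - <<'E'
from h import *
for n in ("top","scene"):
    im,d=eyes.get_image(n);c=eyes.get_calibration(n)
    v,u=np.nonzero(d>0);p=cv2.undistortPoints(np.float64(np.c_[u,v]).reshape(-1,1,2),c["intrinsics"],np.array([c["k1"],0,0,0,0.])).reshape(-1,2)
    X=(np.c_[p,np.ones(len(p))]*d[v,u][:,None]-c["t"])@c["R"]
    y=np.deg2rad(17.8);L=(X[:,:2]-[.473,-.179])@np.array([[np.cos(y),-np.sin(y)],[np.sin(y),np.cos(y)]])
    for a,b in ((-55,-40),(-40,-20),(20,40),(40,55)):
        m=(L[:,0]*1000>a)&(L[:,0]*1000<b)&(abs(L[:,1])<.014)
        print(n,a,b,"floor z mm",(np.median(X[m,2])*1000).round(1),m.sum())
    m=(L[:,0]>-.055)&(L[:,0]<-.028)&(abs(L[:,1])<.028);
    for s in (1,-1):
        q=(abs(L[:,0])<.05)&(L[:,1]*s>.027)&(L[:,1]*s<.033); print(" side",s,(np.median(X[q,2])*1000).round(1))
rel((.47,.1,.2),-72.2)
E
```

```text
top -55 -40 floor z mm 24.3 71
top -40 -20 floor z mm 25.0 104
top 20 40 floor z mm 25.0 95
top 40 55 floor z mm 24.5 68
 side 1 23.8
 side -1 24.9
scene -55 -40 floor z mm 23.6 126
scene -40 -20 floor z mm 27.5 263
scene 20 40 floor z mm 25.3 76
scene 40 55 floor z mm 24.5 68
 side 1 26.4
 side -1 22.2
pos [0.4695 0.091  0.2372] t 10.5 force [-0.  -0.9 -0.3] w 0.599 q [-0.84  0.2   0.64  1.95 -0.14  1.03 -1.4 ]
shift share [-0.0169 -0.0062  0.0743] turn deg/60 [-0.0018 -0.0021 -0.004 ]
```

Lies flat, with floor at about 24.5 mm at both ends, i.e. on the 22 mm rails. Handing in.

```bash
python3 -c "
from h import *
print(arm.sign_off())"
```

```text
the job is handed in; nothing more can be done
None
```

The long carrier is in the loading dock, between the guides, and I handed the job in at about 10.5 s of the 38 s allowed. I took it by its bar, lowered it until the rails pushed back with about 12 N, then let go and moved the gripper clear. The arm never came near the short carrier.

**Position:** In the last top picture the carrier's centre is at (0.474, −0.179) m, turned 17.8°. That is within about 2 mm of the dock's middle, and the dock measured about 17.8° too.

**Flatness:** In the top view the tray floor is at 24–25 mm at both ends, consistent with it lying flat on the 22 mm rails. The oblique scene view agreed at the ends, at 23.6 and 24.5 mm. It was noisier elsewhere: 27.5 mm at one spot and about 4 mm between the two sides. I put that down to its slanted view.

**Not checked:**
- **Limit-switch lever:** I could not see it under the tray, so that it is held down is inferred from the carrier lying flat over it.
- **Short carrier:** in the last top view the arm hid it. It was in place in the picture taken after the lift.

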